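# Lock up the punch rack

## Robot

A 7-joint arm with a two-finger parallel gripper is mounted at the origin on the work surface. World frame = base frame: x ahead of the robot, y to its left, z up, the work surface at z = 0. Lengths are in m, angles in rad, forces in N, time in s.
With the tool pointing down it reaches from about 0.425 to 0.925 m from the base axis. Payload 6.8 kg.
Tool frame: the origin (TCP) lies between the finger pads; the fingertips stand 14 mm ahead of it and the grasp point (between the pads) lies 5 mm behind it; z points along the fingers, y is the line along which they close (so a half turn about z gives the same grasp; the last joint's range is limited). The gripper opens to 85 mm and grips with 20 to 120 N. Pads are 22 mm wide; open, the fingers measure 114 mm over their backs; the gripper's body (76 mm by 85 mm) begins 54 mm behind the grasp point. The pads swing forward as they close: fully open they stand 13 mm farther back than shut.
Start: joints at [1.151, 0.477, 0.022, 1.555, -0.011, 1.109, -0.083], TCP at [0.207, -0.642, 0.245] pointing down, gripper open.
Joint ranges: [-2.96, 2.96], [-0.34, 2.1], [-1.41, 1.46], [0.24, 2.44], [-1.37, 4.51], [0.17, 1.92], [-2.96, 2.96]. Speed limits (rad/s): [2.39, 2.39, 3.14, 3.14, 3.14, 3.14, 3.14].

## Interface

Orientations are given as a rotation vector (axis times angle).
In Python, from bench import r, eyes, ticket gives the robot as it stands. The module is installed in compiled form; this text tells all that it offers.
- The arm moves only by the tool arm_command, never from a script. Its argument "plan" is text: rows parted by semicolons, each of 4 numbers parted by spaces: the shift along the tool's x, y, z in m, then the turn about the tool's z in degrees. In form: tx ty tz yaw; .... A call has 1 to 20 rows; each row shifts and turns the commanded pose from where the row before left it, along the tool's axes as they then stand; what a row does not reach is not made up. A row lasts 1/8 s, in which the tool goes at most 62.5 mm and 10.7 degrees, less where a joint would pass 70% of its speed; a pose out of reach is approached as far as the arm can. A call is refused whole if a number of a shift passes 0.0625 or a number of a turn 10.7, either way. A call with a gripper value outside its range is refused whole. "hand" is the closure, from -1 (fully open) to 1 (shut), set as the call begins (left out, the last holds). The fingers move at their own pace and stop on an object; "grip_force" is the grip in N (left out, the last holds). Time passes only in rows, so rows that do not move let the fingers close. It gives the time, the measured TCP pose, the force, the opening and the grip force at its end, in the units of the state.
- r.get_obs(): the state, without advancing time (a new reading comes with each control period).
- eyes.grab_frame(name): name is "side" or "top" or "wrist"; returns (picture, depth): 384x512x3 uint8, red, green, blue; 384x512 float32, m along the optical axis (not along the pixel's ray), 0 where there is no reading.
- eyes.calibration(name): a dict with "fov_y" (degrees; the focal length in pixels is half the picture's height over the tangent of half this angle, whatever the lens; pixels are square), "cx", "cy" (the principal point, pixels), "origin" and "attitude" of the camera in the world; the wrist camera has in their place "tool_from_camera" (4x4, takes a point from camera to tool coordinates, whose origin is the TCP and whose axes are the flange's). Camera axes: x right, y up, looking along -z (the intrinsics and any distortion apply to the point x, -y, -z); pixel columns grow to the right and rows downward; lengths in m; the calibration is good to about 2 mm. The wrist camera is an equidistant fisheye: a pixel r from the principal point sees the ray r / f radians off the axis. A picture is of the moment at which its call begins: read the wrist's pose just before it. calibration takes no time and is no camera call.
- ticket.hand_in(): hands the job in; it is judged then, once.
The state is a dict: "clock": time; "joints": joint angles; "qvel": joint speeds; "tau": joint torques, N m; "tcp_pos": TCP position; "orientation": TCP orientation; "contact_force": force on the tool from outside, world axes, zero at the start; "moment": the same for the moment, N m; "grip_width": finger opening in m; "gripper_force": force on a finger pad.
Only numpy, scipy, OpenCV 4.12 (cv2) and the standard library are available. Lean on these libraries where they do the work, as an engineer would, in place of code of your own. Each camera call takes 0.05 s, during which the arm holds its last target. There are 200 camera calls.

## Task

Lock up the punch rack: first swing the keeper bar shut over the punches until it clicks into its detent. Then take the bayonet lock out of its wooden stand, push it down into the socket at the end of the rack, against the spring, until its flange is fully home, and twist it a quarter turn clockwise (seen from above) to its stop. Finish while still holding it there, gripped and pressed fully home, with the bar still shut; leave the tin, the hammer and the steel block where they are.

Things in the scene. Friction and masses are not known exactly. Their poses are not given: they have to be found in the camera images.
- rack: Punch rack fixed to the table, its turn varies: aluminium base 80 x 270 x 35 mm with five upright steel punches in a row (tops 70 mm up), a hinge post at one end (+y) and a square metal socket tower at the other (-y). Origin under the base's centre; x across the rack (-x: the robot's side), y along it, z up.
- socket (a point): Centre of the keyhole in the flat top of the 48 mm square socket tower, 85 mm above the table, 85 mm from the rack's middle towards -y; axes as the rack's. Keyhole: slot 34 mm along x, 14 mm wide, with a 20 mm square opening in its middle. Top plate 6 mm thick, below it a hollow with stops: the lock turns only clockwise from the slot, about 90 degrees.
- spring (a joint): Travel of the sprung plate in the socket, m, grows downwards: 0 untouched, its top 4 mm below the tower's top; 0.014 with the lock fully home. Pushes up with 4 N at 0, 9.6 N at 0.014. The lock can be turned beyond 0.010. Let go after the turn, the lock rises 4 mm until its crosspiece catches under the top plate.
- keeper_hinge (a point): Upright hinge axis of the keeper bar, at mid-thickness of the bar, 78 mm above the table, on the round post 190 mm from the socket along the rack's +y. Axes as the rack's.
- keeper_knob (a point): Centre of the upright round black grip on the keeper bar, 16 mm across, 45 mm tall (from the bar's top at 83 mm to 128 mm above the table), 115 mm from the hinge axis. The bar is flat steel, 24 mm wide, 10 mm thick, 164 mm long from the hinge, and swings level 3 mm above the punches. The point's y axis runs along the bar towards the hinge.
- keeper (a joint): Turn of the keeper bar, rad: 0 shut, along the rack over the punches, its end close beside the socket tower, against a hard stop; grows as it swings out to the rack's -x side, up to 1.35. Stays where left. In the last 0.06 rad it takes about 5 N at the grip to snap over a sprung ball, which then keeps it shut.
- lock_grip (a point): Centre of the upright black wing handle of the loose bayonet lock (about 180 g): 40 mm long (x), 14 mm thick (y), 50 mm tall (z up). Below it: a round steel flange 68 mm across, 6 mm thick (its top 25 mm below this point), a 16 mm shaft, and a crosspiece 30 mm long (x), 10 mm wide, 8 mm tall, its underside 49 mm below this point. A half turn makes no difference.
- lock_seat (a point): Centre of the underside of the lock's flange, on its axis, 31 mm below the handle's centre and 18 mm above the crosspiece's underside; axes as the handle's. Fully home, it meets the socket point.
- lock_tip (a point): One end of the lock's crosspiece: 15 mm from the lock's axis along the handle's +x, 45 mm below the handle's centre; axes as the handle's.
- stand: Wooden stand fixed to the table, 74 x 74 x 45 mm, with a 40 mm square open well; at the start the lock hangs upright in it, its flange on the stand's top, turned anyhow. Origin at the centre of the underside, z up.
- tin: Low round open steel tin, 74 mm across at the rim, 50 mm tall, loose; leave it alone. Origin at the centre of its underside.
- hammer: Hammer lying on the table beyond the rack, about 0.3 m long; leave it alone. Origin under its middle.
- bench_block: Flat steel block, 90 x 90 x 22 mm, loose; leave it alone. Origin at the centre of its underside.
Mind the look-alikes: they are no part of the job. What is shaped like the part that bears lock_grip but orange or pink is not meant.

How it is judged:
On the way, in this order (a step that is already met when the one before it is completed fails the run):
1. the keeper bar is shut in its detent, while the lock is not yet in the socket (value of joint keeper below 0.035 rad and horizontal distance between lock_seat and socket above 0.03 m), for 0.2 s.
2. the lock goes down its slot: within 6 mm of fully home, not yet turned (z of lock_seat in the frame of socket below 0.006 m and horizontal distance between lock_seat and socket below 0.005 m and angle between the x axis of lock_grip and the x axis of socket, either way round below 0.35 rad and value of joint keeper below 0.035 rad), for 0.02 s.
3. the lock, pushed in, passes half-way through its clockwise turn (z of lock_seat in the frame of socket below 0.006 m and horizontal distance between lock_seat and socket below 0.005 m and ((x of lock_tip in the frame of socket above 0.006 m and y of lock_tip in the frame of socket below -0.008 m) or (x of lock_tip in the frame of socket below -0.006 m and y of lock_tip in the frame of socket above 0.008 m))), for 0.02 s.
At the end, for the whole second after the job is handed in: Through the last second: keeper shut (under 0.035 rad); lock upright, within 5 mm of the socket axis, flange pressed to within 2.2 mm of the tower top (let go, it rises 4 mm), a quarter turn round (within 0.3 rad), still, and gripped by the fingers (over 2 N) (value of joint keeper below 0.035 rad and z of lock_seat in the frame of socket between -0.003 and 0.0022 m and horizontal distance between lock_seat and socket below 0.005 m and angle between the x axis of lock_grip and the y axis of socket, either way round below 0.3 rad and angle between lock_grip's own z axis and vertical below 0.08 rad and contact force between the fingers and lock above 2 N and angular speed of lock below 0.2 rad/s); the arm keeps its last pose, push and grip.
It fails at once if the tin is shifted by more than 3 cm (distance of tin from where it was at the start of the episode above 0.03 m).
It fails at once if the hammer is shifted by more than 3 cm (distance of hammer from where it was at the start of the episode above 0.03 m).
It fails at once if the bench block is shifted by more than 3 cm (distance of bench_block from where it was at the start of the episode above 0.03 m).
It also fails if it takes over 58 s, if anything falls off the work surface, if the arm or the gripper's body presses on something with over 40 N, if the wrist force passes 120 N, or if a joint passes its speed limit or range.

## Working session

There is one attempt and no reset: what is moved stays moved. The work goes in short steps, Python scripts to look and compute and a tool call to move; the robot and the scene stay as the last step left them, time stands still between calls to the robot, and variables do not carry over. Pictures are saved under pics/ and viewed, at most 10 in all, crops included, and the job is handed in when it is done.

Besides the shell and the picture viewer there is one more tool, called after "Request:" by a JSON object that holds its "fn" and its "kwargs". arm_command: Moves the arm, as the interface text tells. Its arguments: {"type":"object","properties":{"plan":{"type":"string"},"hand":{"type":"number"},"grip_force":{"type":"number"}},"required":["plan"]}

```bash
mkdir -p pics; cat > h.py <<'E'
import numpy as np, cv2
from bench import r, eyes, ticket
from scipy.spatial.transform import Rotation as R
def cal(n):
    c=eyes.calibration(n); return c
def T_of(n,obs=None):
    c=cal(n)
    if n=='wrist':
        o=obs; T=np.eye(4);T[:3,:3]=R.from_rotvec(o['orientation']).as_matrix();T[:3,3]=o['tcp_pos']
        return T@np.array(c['tool_from_camera'])
    T=np.eye(4);a=np.array(c['attitude'])
    T[:3,:3]=a if a.shape==(3,3) else R.from_rotvec(a).as_matrix() if a.size==3 else R.from_quat(a).as_matrix()
    T[:3,3]=c['origin'];return T
def cloud(n,d,obs=None):
    c=cal(n);f=192/np.tan(np.radians(c['fov_y'])/2)
    v,u=np.mgrid[0:384,0:512].astype(float);x=(u-c['cx'])/f;y=(v-c['cy'])/f
    if n=='wrist':
        rr=np.hypot(x,y)+1e-12;k=np.tan(np.minimum(rr,1.5))/rr;x=x*k;y=y*k
    P=np.stack([x*d,-y*d,-d],-1);T=T_of(n,obs)
    W=P@T[:3,:3].T+T[:3,3];W[d<=0]=np.nan;return W
E
python3 - <<'E'
from h import *
o=r.get_obs();print(o)
ims=[]
for n in('top','side','wrist'):
    print(n,cal(n))
    im,d=eyes.grab_frame(n);np.savez('f_'+n,im=im,d=d)
    cv2.imwrite(f'pics/{n}0.png',cv2.resize(im[...,::-1],(768,576),interpolation=cv2.INTER_CUBIC))
E
```

```text
{'clock': 0.0, 'joints': array([ 1.15090373,  0.47777958,  0.02236356,  1.55648497, -0.01146762,
        1.10924962, -0.08310255]), 'qvel': array([-0.00088019, -0.00064514, -0.00156786, -0.00024381, -0.00076856,
       -0.00044649, -0.0020916 ]), 'tau': array([ 8.35604369e-04, -5.96443033e+01,  1.60826359e+00, -2.81200451e+01,
        1.24420857e-02,  9.44914296e-03,  3.13648661e-05]), 'tcp_pos': array([ 0.20685737, -0.64192688,  0.24432575]), 'orientation': array([-3.10177547e+00, -4.87530212e-01,  7.02674417e-04]), 'contact_force': array([ 0.77808004,  0.80686444, -0.4066849 ]), 'moment': array([ 0.00879814,  0.02044937, -0.00336481]), 'gripper_force': 0.0, 'grip_width': 0.08511393853063583}
top {'fov_y': 48.34973167379622, 'cx': 256.164720249905, 'cy': 191.09701347007416, 'origin': array([ 0.37859909, -0.02384448,  1.11988095]), 'attitude': array([ 0.13657631, -0.13225045, -1.5908725 ])}
side {'fov_y': 42.11933562124645, 'cx': 263.99546166173775, 'cy': 204.15425776423837, 'origin': array([ 0.49696778, -0.85233315,  0.6730861 ]), 'attitude': array([ 0.96146787, -0.03424801, -0.03353478])}
wrist {'fov_y': 65.70646984690485, 'cx': 253.7217821982912, 'cy': 191.56525832211233, 'tool_from_camera': array([[-1.24662756e-03,  9.54756351e-01,  2.97386544e-01,
         7.55773511e-02],
       [ 9.99999182e-01,  1.10551322e-03,  6.42701470e-04,
        -2.43933166e-04],
       [ 2.84858553e-04,  2.97387102e-01, -9.54756948e-01,
        -1.28307926e-01],
       [ 0.00000000e+00,  0.00000000e+00,  0.00000000e+00,
         1.00000000e+00]])}
```

View pics/top0.png

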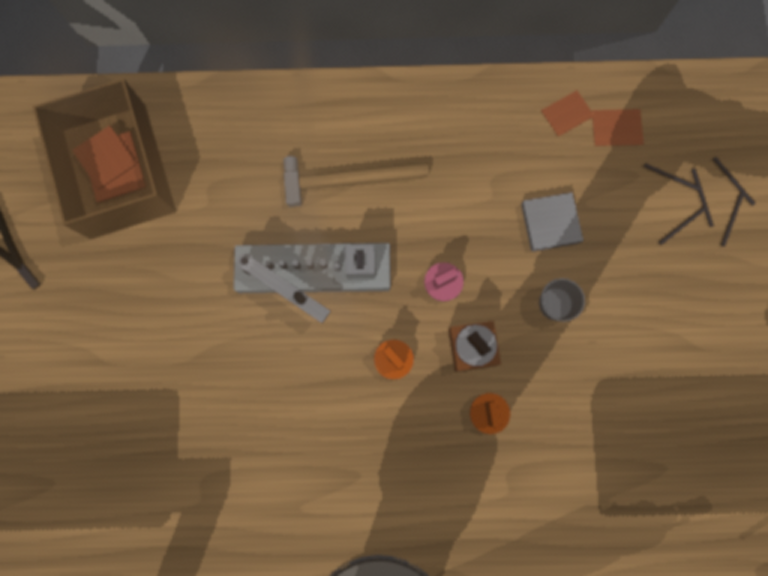

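View pics/side0.png

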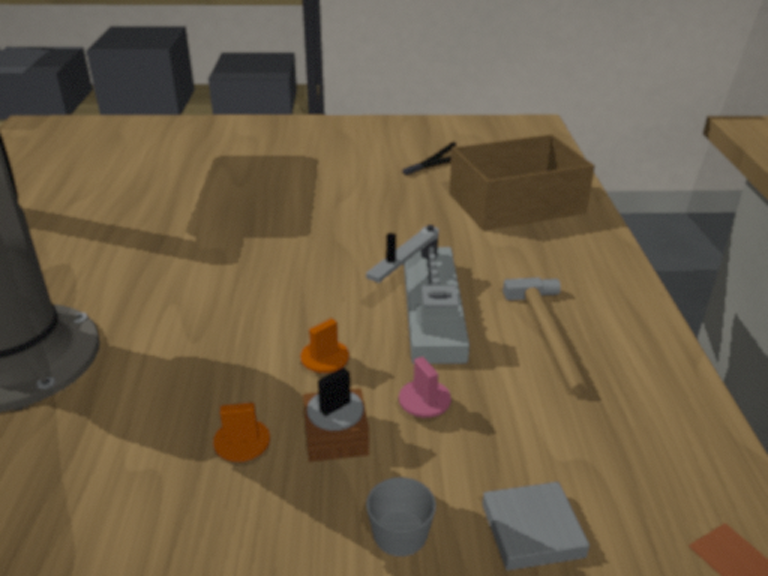

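The top view shows the rack at about (312,267), with the keyhole at (360,260), the bar's knob at (300,297) and the hinge at (245,260). The black lock in its stand is at (478,344). Orange look-alikes are at (394,358) and (490,413), and a pink one at (443,281). The side view agrees.

```bash
python3 - <<'E'
from h import *
C={}
for n in('top','side'):
    z=np.load(f'f_{n}.npz');C[n]=(cloud(n,z['d']),z['im'].astype(int))
W,im=C['top']
def at(W,u,v,s=1.5): return W[int(v/s),int(u/s)].round(4)
for nm,u,v in[('hole',360,260),('towertop',372,250),('knob',300,297),('hinge',245,260),('lockh',478,344),('flange',462,345),('table',300,420),('barend',325,313)]: print(nm,at(W,u,v))
W2=C['side'][0]
for nm,u,v in[('tower',455,296),('knobtop',391,236),('lock top',334,378),('table',300,300)]: print('side',nm,at(W2,u,v))
from numpy import nanmin
for n in C:
    W,im=C[n]
    X,Y,Z=np.moveaxis(W,-1,0);g=im.sum(-1);sat=im.max(-1)-im.min(-1)
    L=at(C['top'][0],478,344);H=at(C['top'][0],372,250)
    near=np.hypot(X-L[0],Y-L[1])<.045
    m=near&(Z>.085)&(Z<.115);p=W[m];print(n,'handle',m.sum(),p.mean(0),cv2.minAreaRect(p[:,:2].astype(np.float32)*1000))
    m=near&(Z>.043)&(Z<.058)&(sat<40);p=W[m]; print(n,'flange',m.sum(),cv2.minEnclosingCircle(p[:,:2].astype(np.float32)*1000),np.median(p[:,2]))
    m=(np.hypot(X-H[0],Y-H[1])<.05)&(Z>.078)&(Z<.092);p=W[m];print(n,'tower',m.sum(),np.median(p[:,2]),cv2.minAreaRect(p[:,:2].astype(np.float32)*1000))
    m=(abs(X-.5)<.3)&(abs(Y-.1)<.2)&(Z>.1)&(Z<.14)&(g<150);p=W[m];p=p[np.hypot(*(p[:,:2]-at(C['top'][0],300,297)[:2]).T)<.03];print(n,'knob',len(p),p.mean(0),np.ptp(p,0))
    base=(abs(X-H[0])<.15)&(abs(Y-H[1]-.08)<.2)&(Z>.025)&(Z<.042)&(sat<40);p=W[base];print(n,'base',cv2.minAreaRect(p[:,:2].astype(np.float32)*1000))
    bar=(abs(X-H[0])<.15)&(abs(Y-H[1]-.12)<.1)&(Z>.076)&(Z<.09)&(sat<40)&(Y>H[1]+.03);p=W[bar];print(n,'bar',cv2.minAreaRect(p[:,:2].astype(np.float32)*1000),np.median(p[:,2]))
E
```

```text
hole [0.6046 0.016  0.0789]
towertop [ 0.6206 -0.0044  0.0848]
knob [0.537  0.1096 0.1239]
hinge [0.6062 0.2045 0.0935]
lockh [ 0.4593 -0.1685  0.098 ]
flange [ 0.4612 -0.1503  0.0491]
table [0.3437 0.1263 0.002 ]
barend [0.5177 0.0759 0.0838]
side tower [0.6257 0.0136 0.0856]
side knobtop [0.5381 0.1089 0.1291]
side lock top [ 0.4607 -0.1779  0.1007]
side table [0.3974 0.1308 0.0013]
top handle 108 [ 0.46057786 -0.17266575  0.09928344] ((460.82843017578125, -173.67633056640625), (39.02561569213867, 14.24695110321045), 38.334022521972656)
top flange 491 ((461.3629455566406, -173.31991577148438), 36.42140197753906) 0.04995302352951003
top tower 302 0.08370717076747791 ((603.67578125, 15.831890106201172), (44.8188362121582, 48.03597640991211), 88.79246520996094)
top knob 18 [0.536714   0.11144506 0.12583717] [0.00951598 0.00963082 0.00918912]
top base ((666.5081787109375, 100.50001525878906), (270.0020446777344, 205.46112060546875), 89.25928497314453)
top bar ((562.38037109375, 118.69554138183594), (122.36388397216797, 188.37869262695312), 2.7324647903442383) 0.08230018025116359
side handle 266 [ 0.459816   -0.17997438  0.09684641] ((460.17498779296875, -176.6937255859375), (40.42346954345703, 14.908446311950684), 38.13163757324219)
side flange 632 ((458.8619384765625, -171.88719177246094), 39.64511489868164) 0.051696294109779495
side tower 348 0.08515599148135483 ((602.9163208007812, 13.43575382232666), (50.88749694824219, 47.91095733642578), 88.3748550415039)
side knob 80 [0.53904557 0.10597236 0.11668887] [0.01178125 0.01329718 0.02975711]
side base ((666.698974609375, 97.11772155761719), (271.5284118652344, 206.0767822265625), 89.43528747558594)
side bar ((561.010498046875, 115.75389862060547), (122.41941833496094, 186.23272705078125), 3.296135187149048) 0.0838363126719609
```

Request:
{"fn": "arm_command", "kwargs": {"plan": "0.0364 -0.0409 0 0;0.0364 -0.0409 0 0;0.0364 -0.0409 0 0;0.0364 -0.0409 0 0;0.0364 -0.0409 0 0;0.0364 -0.0409 0 0;0.0364 -0.0409 0 0;0.0364 -0.0409 0 0;0.0364 -0.0409 0 0;0.0364 -0.0409 0 0;0.0364 -0.0409 0 0;0.0364 -0.0409 0 0;0.0364 -0.0409 0 0;0.0364 -0.0409 0 0;0.0364 -0.0409 0 0", "hand": -1}}

```text
clock: 2.02
tcp_pos: [0.539, 0.1103, 0.2452]
orientation: [3.103, 0.487, -0.0]
contact_force: [1.0, -0.2, -0.4]
grip_width: 0.0853
gripper_force: 0.0
```

Request:
{"fn": "arm_command", "kwargs": {"plan": "0 0 0 -10.3;0 0 0 -10.3;0 0 0 -10.3;0 0 0 -10.3;0 0 0 -10.3;0 0 0 -10.3;0 0 0 -10.3;0 0 0 0;0 0 0 0"}}

```text
clock: 3.15
tcp_pos: [0.5385, 0.1088, 0.2452]
orientation: [-2.226, -2.217, 0.0]
contact_force: [-0.6, -0.0, 0.6]
grip_width: 0.0852
gripper_force: 0.0
```

```bash
cat >> h.py <<'E'
def tool(o=None):
    o=o or r.get_obs();return R.from_rotvec(o['orientation']).as_matrix(),np.array(o['tcp_pos'])
def delta(t):
    M,p=tool();return (M.T@(np.array(t)-p)).round(4)
def yaw(): 
    M,_=tool();return np.degrees(np.arctan2(M[1,0],M[0,0])).round(2)
E
python3 - <<'E'
from h import *
o=r.get_obs();im,d=eyes.grab_frame('wrist');np.savez('w1',im=im,d=d,p=o['tcp_pos'],q=o['orientation'])
cv2.imwrite('pics/w1.png',cv2.resize(im[...,::-1],(768,576),interpolation=cv2.INTER_CUBIC))
print(o['clock'],o['tcp_pos'],yaw(),o['joints'].round(2),delta([.538,.108,.105]))
E
```

```text
3.15 [0.53850715 0.1087868  0.24517208] 89.8 [ 0.26  0.35 -0.71  1.82  0.26  1.06 -0.55] [-0.0009 -0.0005  0.1402]
```

View pics/w1.png

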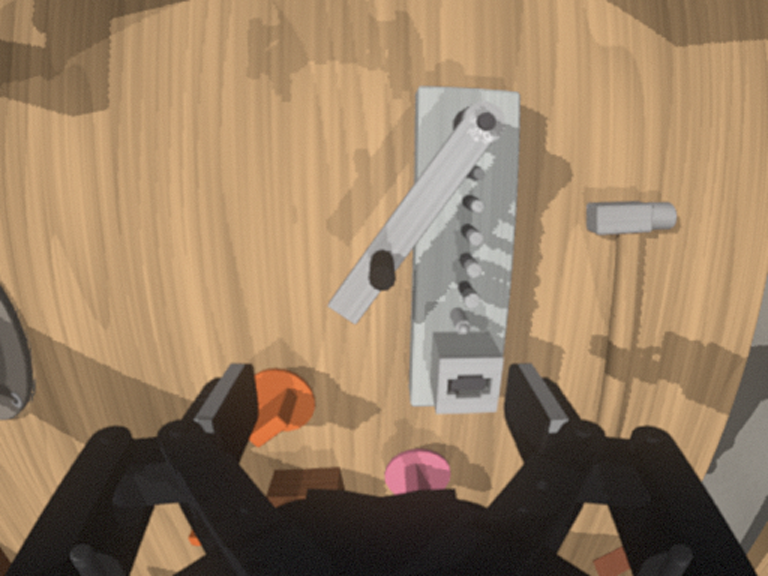

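The wrist view has the keyhole at (469,385), the knob at (382,268) and the hinge pin at (486,121), with the punches uncovered.

```bash
cat >> h.py <<'E'
def ray(n,u,v,z,o=None):
    c=cal(n);f=192/np.tan(np.radians(c['fov_y'])/2);x=(u-c['cx'])/f;y=(v-c['cy'])/f
    if n=='wrist':
        t=np.hypot(x,y);k=np.tan(t)/t;x*=k;y*=k
    T=T_of(n,o);d=T[:3,:3]@[x,-y,-1];return T[:3,3]+d*(z-T[2,3])/d[2]
E
python3 - <<'E'
from h import *
z=np.load('w1.npz');o=dict(tcp_pos=z['p'],orientation=z['q']);im=z['im']
W=cloud('wrist',z['d'],o)
a=lambda u,v:ray('wrist',u/1.5,v/1.5,*[.085],o)
for nm,u,v,h in[('hole',469,385,.085),('hole L',447,386,.085),('holeR',491,384,.085),('hinge',486,121,.094)]:print(nm,ray('wrist',u/1.5,v/1.5,h,o).round(4),W[int(v/1.5),int(u/1.5)].round(4))
X,Y,Z=np.moveaxis(W,-1,0)
s=slice(160,200),slice(235,270);p=W[s].reshape(-1,3);g=im[s].sum(-1).ravel();q=p[(p[:,2]>.1)&(g<200)];print('knob',len(q),q.mean(0),q.min(0),q.max(0))
m=(Z>.081)&(Z<.09)&(Y<.045)&(X>.56);p=W[m];print('tower',cv2.minAreaRect(p[:,:2].astype(np.float32)*1000),np.median(p[:,2]))
b=(Z>.028)&(Z<.04)&(abs(X-.6)<.06);p=W[b];print('base',cv2.minAreaRect(p[:,:2].astype(np.float32)*1000))
E
```

```text
hole [0.6037 0.0181 0.085 ] [0.6037 0.0168 0.0812]
hole L [0.5869 0.0178 0.085 ] [0.5892 0.0102 0.0711]
holeR [0.6208 0.0182 0.085 ] [0.6202 0.0187 0.0857]
hinge [0.6043 0.2064 0.094 ] [0.6049 0.2073 0.0913]
knob 301 [0.53851558 0.11675518 0.12297027] [0.53207875 0.1076211  0.10002585] [0.5450983  0.12207802 0.12935959]
tower ((603.8929443359375, 17.210830688476562), (49.31312942504883, 49.60639572143555), 89.18523406982422) 0.08448375039876979
base ((603.5084838867188, 49.39662170410156), (375.3482666015625, 82.39888763427734), 88.93063354492188)
```

Request:
{"fn": "arm_command", "kwargs": {"plan": "0 0 0.035 0;0 0 0.035 0;0 0 0.035 0;0 0 0.035 0;0 0 0 0;0 0 0 0"}}

```text
clock: 3.95
tcp_pos: [0.5393, 0.1094, 0.1065]
orientation: [2.222, 2.22, 0.002]
contact_force: [0.0, -0.5, 0.1]
grip_width: 0.0854
gripper_force: 0.0
```

Request:
{"fn": "arm_command", "kwargs": {"plan": "0 0 0 0;0 0 0 0;0 0 0 0;0 0 0 0;0 0 0 0;0 0 0 0", "hand": 1, "grip_force": 25}}

```text
clock: 4.7
tcp_pos: [0.5388, 0.109, 0.1056]
orientation: [2.222, 2.22, 0.0]
contact_force: [-0.2, -1.0, 3.7]
grip_width: 0.0155
gripper_force: 25.9
```

Request:
{"fn": "arm_command", "kwargs": {"plan": "-0.0037 0.006 0 0;-0.0036 0.006 0 0;-0.003 0.0064 0 0;-0.0029 0.0064 0 0;-0.0021 0.0067 0 0;-0.0021 0.0067 0 0;-0.0013 0.0069 0 0;-0.0012 0.0069 0 0;-0.0005 0.007 0 0;-0.0004 0.007 0 0;0 0 0 0;0 0 0 0"}}

```text
clock: 6.2
tcp_pos: [0.6051, 0.0864, 0.1051]
orientation: [2.222, 2.218, -0.001]
contact_force: [2.8, -5.7, 1.5]
grip_width: 0.0155
gripper_force: 26.1
```

Request:
{"fn": "arm_command", "kwargs": {"plan": "0 0.002 0 0;0 0 0 0;0 0 0 0"}}

```text
clock: 6.58
tcp_pos: [0.6052, 0.0864, 0.105]
orientation: [-2.223, -2.22, 0.006]
contact_force: [-4.8, -6.7, 6.3]
grip_width: 0.0157
gripper_force: 26.7
```

Request:
{"fn": "arm_command", "kwargs": {"plan": "0 0.002 0 0;0 0.002 0 0;0 0 0 0;0 0 0 0"}}

```text
clock: 7.08
tcp_pos: [0.6055, 0.0863, 0.1048]
orientation: [-2.22, -2.218, 0.017]
contact_force: [-17.3, -7.3, 17.1]
grip_width: 0.0152
gripper_force: 29.0
```

Request:
{"fn": "arm_command", "kwargs": {"plan": "0 -0.003 0 0;0 0 0 0"}}

```text
clock: 7.32
tcp_pos: [0.6053, 0.0864, 0.105]
orientation: [-2.222, -2.22, 0.009]
contact_force: [-7.0, -6.3, 8.0]
grip_width: 0.0157
gripper_force: 27.1
```

Request:
{"fn": "arm_command", "kwargs": {"plan": "0 0 0 0;0 0 0 0;0 0 0 0;0 0 0 0;0 0 0 0;0 0 0 0", "hand": -1}}

```text
clock: 8.07
tcp_pos: [0.6076, 0.0881, 0.1053]
orientation: [2.222, 2.221, 0.0]
contact_force: [0.4, -0.1, 0.3]
grip_width: 0.0858
gripper_force: 0.0
```

Request:
{"fn": "arm_command", "kwargs": {"plan": "0 0 -0.035 0;0 0 -0.035 0;0 0 -0.035 0;0 0 -0.035 0;0 0 0 0;0 0 0 0"}}

```text
clock: 8.82
tcp_pos: [0.6072, 0.0878, 0.2447]
orientation: [-2.222, -2.221, 0.001]
contact_force: [-0.5, 0.3, -0.1]
grip_width: 0.0855
gripper_force: 0.0
```

```bash
python3 - <<'E'
from h import *
o=r.get_obs();im,d=eyes.grab_frame('wrist');np.savez('w2',im=im,d=d,p=o['tcp_pos'],q=o['orientation'])
cv2.imwrite('pics/w2.png',cv2.resize(im[...,::-1],(768,576),interpolation=cv2.INTER_CUBIC))
print(o['clock'],o['tcp_pos'],yaw(),o['joints'].round(2))
E
```

```text
8.825 [0.60715789 0.08782904 0.24467488] 89.96 [ 0.25  0.46 -0.67  1.67  0.31  1.12 -0.51]
```

View pics/w2.png

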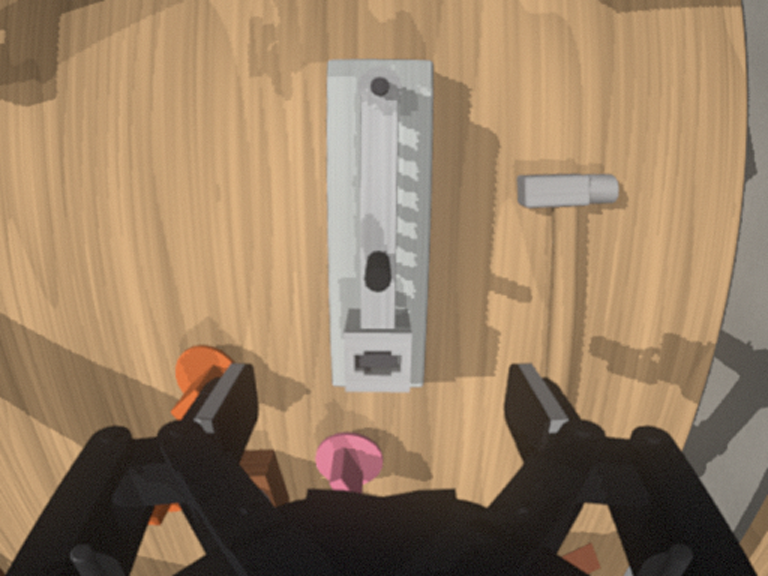

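The bar lies along the rack with the knob at (378,270), so it's shut; the keyhole is at (378,363). Next is the lock.

Request:
{"fn": "arm_command", "kwargs": {"plan": "-0.0437 -0.0245 0 0;-0.0437 -0.0245 0 0;-0.0437 -0.0245 0 0;-0.0437 -0.0245 0 0;-0.0437 -0.0245 0 0;-0.0437 -0.0245 0 0;0 0 0 -10.7;0 0 0 -10.7;0 0 0 -10.7;0 0 0 -10.7;0 0 0 -10.7;0 0 0 -10.7;0 0 0 -10.7;0 0 0 -10.7;0 0 0 -10.7;0 0 0 -10.7;0 0 0 -10.7;0 0 0 -10.7;0 0 0 0;0 0 0 0"}}

```text
clock: 11.38
tcp_pos: [0.46, -0.174, 0.2447]
orientation: [1.027, -2.968, -0.001]
contact_force: [-0.0, 0.5, -0.2]
grip_width: 0.0855
gripper_force: 0.0
```

```bash
python3 - <<'E'
from h import *
z=np.load('w2.npz');o=dict(tcp_pos=z['p'],orientation=z['q'])
print('hole',ray('wrist',378/1.5,363/1.5,.085,o).round(4),'hinge',ray('wrist',380/1.5,87/1.5,.094,o).round(4),'knob',ray('wrist',378/1.5,262/1.5,.128,o).round(4))
W=cloud('wrist',z['d'],o);X,Y,Z=np.moveaxis(W,-1,0)
m=(Z>.081)&(Z<.09)&(Y<.041)&(abs(X-.604)<.04);p=W[m];print('tower',cv2.minAreaRect(p[:,:2].astype(np.float32)*1000))
o=r.get_obs();im,d=eyes.grab_frame('wrist');np.savez('w3',im=im,d=d,p=o['tcp_pos'],q=o['orientation'])
cv2.imwrite('pics/w3.png',cv2.resize(im[...,::-1],(768,576),interpolation=cv2.INTER_CUBIC))
print(o['clock'],o['tcp_pos'],yaw(),o['joints'].round(2))
W=cloud('wrist',d,o);X,Y,Z=np.moveaxis(W,-1,0);g=im.sum(-1)
m=(np.hypot(X-.46,Y+.174)<.04)&(Z>.092)&(Z<.108);p=W[m];print('handle',m.sum(),cv2.minAreaRect(p[:,:2].astype(np.float32)*1000),np.median(p[:,2]))
m=(np.hypot(X-.46,Y+.174)<.05)&(Z>.047)&(Z<.056);p=W[m];print('flange',m.sum(),cv2.minEnclosingCircle(p[:,:2].astype(np.float32)*1000),np.median(p[:,2]))
print(delta([.4605,-.174,.095]))
E
```

```text
hole [0.6054 0.0173 0.085 ] hinge [0.6073 0.2054 0.094 ] knob [0.606  0.1027 0.128 ]
tower ((604.5642700195312, 16.656654357910156), (48.71467208862305, 48.122535705566406), 89.66584014892578)
11.375 [ 0.46001908 -0.17396859  0.24472938] -141.8 [ 1.1   0.33 -1.03  1.93  0.33  1.06  2.17]
handle 606 ((460.1712646484375, -174.1444549560547), (39.217193603515625, 13.640726089477539), 38.25883102416992) 0.10039858917719338
flange 2133 ((456.9637756347656, -172.37049865722656), 37.3414306640625) 0.05056910471181342
[-0.0003 -0.0003  0.1499]
```

View pics/w3.png

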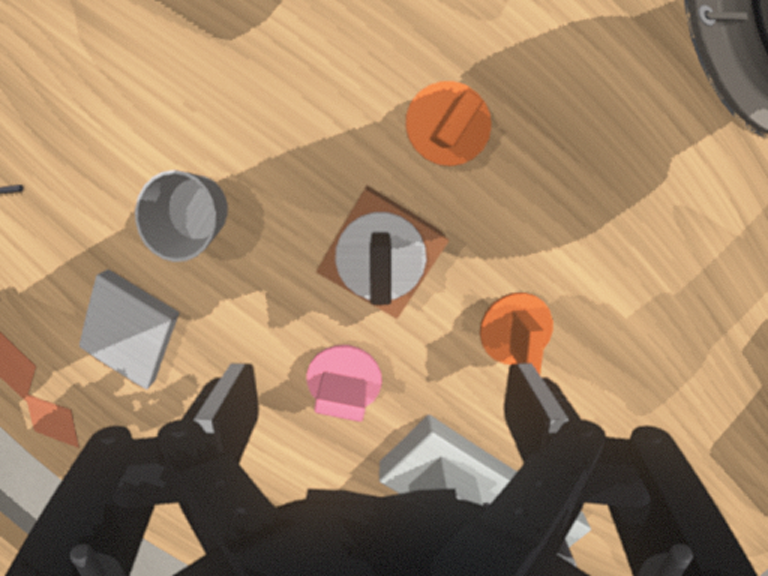

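Request:
{"fn": "arm_command", "kwargs": {"plan": "0 0 0.045 0;0 0 0.045 0;0 0 0.045 0;0 0 0.0377 0;0 0 0 0;0 0 0 0;0 0 0 0"}}

```text
clock: 12.3
tcp_pos: [0.4616, -0.1744, 0.0743]
orientation: [-1.031, 2.965, -0.003]
contact_force: [0.1, -0.1, -0.0]
grip_width: 0.0855
gripper_force: 0.0
```

Request:
{"fn": "arm_command", "kwargs": {"plan": "0 0 0 0;0 0 0 0;0 0 0 0;0 0 0 0;0 0 0 0;0 0 0 0;0 0 0 0", "hand": 1, "grip_force": 90}}

```text
clock: 13.18
tcp_pos: [0.4605, -0.174, 0.0728]
orientation: [-1.032, 2.967, -0.0]
contact_force: [-1.0, -0.3, 5.7]
grip_width: 0.0127
gripper_force: 88.1
```

Request:
{"fn": "arm_command", "kwargs": {"plan": "0 0 -0.03 0;0 0 -0.045 0;0 0 -0.045 0;0 0 -0.03 0;0 0 0 0;0 0 0 0"}}

```text
clock: 13.92
tcp_pos: [0.4594, -0.1741, 0.2213]
orientation: [1.031, -2.966, -0.002]
contact_force: [-0.5, 0.0, -2.8]
grip_width: 0.0128
gripper_force: 88.0
```

```bash
python3 - <<'E'
from h import *
print(yaw(),r.get_obs()['tcp_pos'],delta([.575,-.06,.2]),delta([.6042,.0170,.2]))
E
```

```text
-141.66 [ 0.45937366 -0.17414006  0.22132797] [-0.1615  0.0178  0.0212] [-0.2322  0.06    0.0211]
```

Request:
{"fn": "arm_command", "kwargs": {"plan": "0 0 0 9.75;0 0 0 9.75;0 0 0 9.75;0 0 0 9.75;-0.0385 0.0386 0.004 0;-0.0385 0.0386 0.004 0;-0.0385 0.0386 0.004 0;-0.0385 0.0386 0.004 0;-0.0385 0.0386 0.004 0;0 0 0 0;0 0 0 0;0 0 0 0"}}

```text
clock: 15.42
tcp_pos: [0.6542, 0.0152, 0.2016]
orientation: [-0.02, -3.14, 0.002]
contact_force: [0.7, -0.4, -1.8]
grip_width: 0.0129
gripper_force: 88.1
```

```bash
python3 - <<'E'
from h import *
o=r.get_obs();im,d=eyes.grab_frame('wrist');np.savez('w4',im=im,d=d,p=o['tcp_pos'],q=o['orientation'])
cv2.imwrite('pics/w4.png',cv2.resize(im[...,::-1],(768,576),interpolation=cv2.INTER_CUBIC))
print(o['clock'],o['tcp_pos'],yaw(),o['joints'].round(2))
E
```

```text
15.425 [0.65416675 0.01515043 0.20155107] 179.26 [ 0.43  0.61 -0.8   1.61  0.47  1.13  1.07]
```

View pics/w4.png

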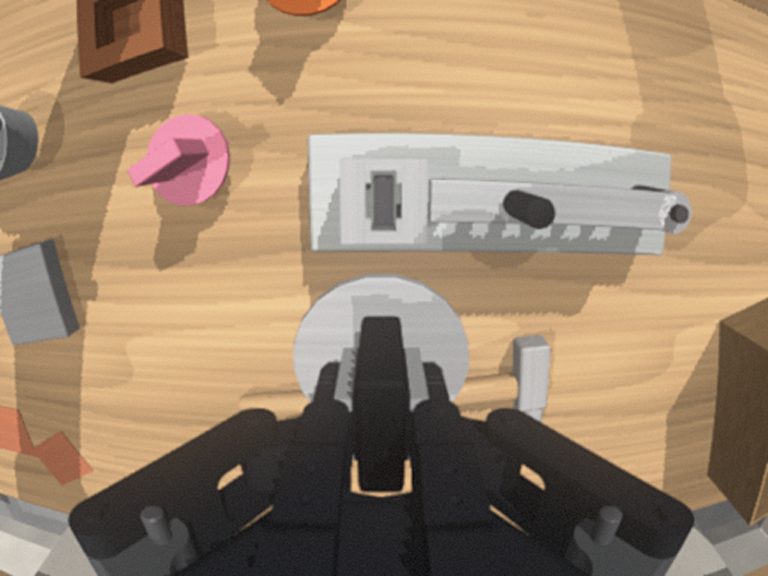

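The keyhole is at (383,201). The held lock's flange spans columns 293–469 with its top edge at row 276, and the handle sits square in the fingers.

```bash
python3 - <<'E'
from h import *
from scipy.optimize import least_squares
z=np.load('w4.npz');o=dict(tcp_pos=z['p'],orientation=z['q']);im=z['im']
W=cloud('wrist',z['d'],o);X,Y,Z=np.moveaxis(W,-1,0)
for nm,u,v,h in[('hole',383.5,201,.085),('holetop',383,171,.085),('holebot',384,231,.085),('hinge',679,213,.094)]:print(nm,ray('wrist',u/1.5,v/1.5,h,o).round(4))
m=(Z>.081)&(Z<.09)&(Y<.0415)&(abs(X-.604)<.04);p=W[m];print('tower',cv2.minAreaRect(p[:,:2].astype(np.float32)*1000),np.median(p[:,2]))
M,t=R.from_rotvec(o['orientation']).as_matrix(),o['tcp_pos']
L=(W-t)@M
l=L[...,2];reg=(np.hypot(L[...,0],L[...,1])<.05)
k=reg&(l>.01)&(l<.04)&(L[...,0]>-.005);k[int(360/1.5):]=0
print('flange z med',np.median(l[k]))
# circle fit through visible edge: outermost point per column
E=[]
zf=np.median(l[k])
for u in range(200,310):
    vs=np.where(k[:,u]&(abs(l[:,u]-zf)<.003))[0]
    if len(vs): 
        w=ray('wrist',u,vs[0]-.5,(t+M@[0,0,zf])[2],o);E.append(((w-t)@M)[:2])
E=np.array(E);f=least_squares(lambda q:np.hypot(*(E-q[:2]).T)-.034,[0,0],loss='soft_l1',f_scale=.001);print('flange ctr tool',f.x,len(E),np.abs(f.fun).mean())
for nm,u,v in[('handle top edge near',381,317)]:print(((ray('wrist',u/1.5,v/1.5,(t-M@[0,0,0])[2]+.027,o)-t)@M).round(4))
E
```

```text
hole [0.6042 0.0174 0.085 ]
holetop [0.5876 0.0173 0.085 ]
holebot [0.621  0.0174 0.085 ]
hinge [0.6051 0.2018 0.094 ]
tower ((603.7117919921875, 17.108186721801758), (48.04551696777344, 47.259254455566406), 89.47402954101562) 0.08460933887026498
flange z med 0.022273553778795675
flange ctr tool [1.94314826e-05 1.77657989e-05] 110 0.00026526784869784477
[ 0.037   0.0002 -0.0269]
```

Request:
{"fn": "arm_command", "kwargs": {"plan": "0.025 0.0008 0 -0.2;0.025 0.0008 0 0;0 0 0.03 0;0 0 0.03 0;0 0 0 0;0 0 0 0;0 0 0 0;0 0 0 0"}}

```text
clock: 16.48
tcp_pos: [0.6056, 0.019, 0.1436]
orientation: [0.012, 3.14, 0.0]
contact_force: [0.2, -0.6, -2.0]
grip_width: 0.0129
gripper_force: 88.4
```

```bash
python3 - <<'E'
from h import *
print(yaw(),delta([.6042,.0174,.1133]))
E
```

```text
179.56 [ 0.0014 -0.0016  0.0303]
```

Request:
{"fn": "arm_command", "kwargs": {"plan": "0.0014 -0.0016 0 0;0 0 0 0;0 0 0 0;0 0 0 0;0 0 0 0"}}

```text
clock: 17.1
tcp_pos: [0.6036, 0.0174, 0.1426]
orientation: [-0.012, -3.142, -0.0]
contact_force: [0.3, 0.5, -2.3]
grip_width: 0.0127
gripper_force: 88.4
```

```bash
python3 - <<'E'
from h import *
print(yaw(),delta([.6042,.0174,.1133]))
E
```

```text
179.57 [-0.0006  0.      0.0293]
```

Good within 1 mm; lower in stages while watching the force.

Request:
{"fn": "arm_command", "kwargs": {"plan": "-0.0003 0 0.005 0;0 0 0.005 0;0 0 0.003 0;0 0 0.002 0;0 0 0 0;0 0 0 0"}}

```text
clock: 17.85
tcp_pos: [0.604, 0.0174, 0.1277]
orientation: [0.012, 3.141, 0.0]
contact_force: [-0.3, -0.4, -2.6]
grip_width: 0.0131
gripper_force: 88.4
```

Request:
{"fn": "arm_command", "kwargs": {"plan": "0 0 0.003 0;0 0 0.003 0;0 0 0.003 0;0 0 0 0;0 0 0 0"}}

```text
clock: 18.48
tcp_pos: [0.6043, 0.0174, 0.119]
orientation: [0.012, 3.141, 0.0]
contact_force: [-0.2, -0.0, 5.1]
grip_width: 0.0129
gripper_force: 89.0
```

Request:
{"fn": "arm_command", "kwargs": {"plan": "0 0 0.003 0;0 0 0.003 0;0 0 0 0;0 0 0 0;0 0 0 0"}}

```text
clock: 19.1
tcp_pos: [0.6043, 0.0174, 0.1132]
orientation: [0.012, 3.141, -0.0]
contact_force: [-0.2, -0.1, 7.7]
grip_width: 0.0131
gripper_force: 89.9
```

Request:
{"fn": "arm_command", "kwargs": {"plan": "0 0 0.0015 0;0 0 0 0;0 0 0 0;0 0 0 0"}}

```text
clock: 19.6
tcp_pos: [0.6044, 0.0174, 0.1128]
orientation: [0.012, 3.14, -0.001]
contact_force: [-4.5, -1.9, 16.3]
grip_width: 0.0132
gripper_force: 91.2
```

Flange is home (force jumped to 16 N). Twist clockwise.

Request:
{"fn": "arm_command", "kwargs": {"plan": "0 0 0 6;0 0 0 6;0 0 0 6;0 0 0 6;0 0 0 6;0 0 0 6;0 0 0 6;0 0 0 0;0 0 0 0"}}

```text
clock: 20.72
tcp_pos: [0.6051, 0.0169, 0.1128]
orientation: [1.137, 2.926, -0.0]
contact_force: [-1.8, -2.3, 13.4]
grip_width: 0.0131
gripper_force: 90.6
```

Request:
{"fn": "arm_command", "kwargs": {"plan": "0 0 0 6;0 0 0 6;0 0 0 6;0 0 0 6;0 0 0 6;0 0 0 6;0 0 0 6;0 0 0 4;0 0 0 0;0 0 0 0"}}

```text
clock: 21.98
tcp_pos: [0.605, 0.0169, 0.1128]
orientation: [2.19, 2.249, 0.002]
contact_force: [-1.8, -1.2, 14.0]
grip_width: 0.0125
gripper_force: 90.6
```

```bash
python3 - <<'E'
from h import *
o=r.get_obs();print(yaw(),o['moment'].round(2),delta([.6042,.0174,.1133]))
im,d=eyes.grab_frame('wrist')
cv2.imwrite('pics/w5.png',cv2.resize(im[...,::-1],(768,576)))
E
```

```text
91.52 [-0.34  0.65 -0.13] [ 0.0005 -0.0008 -0.0005]
```

View pics/w5.png

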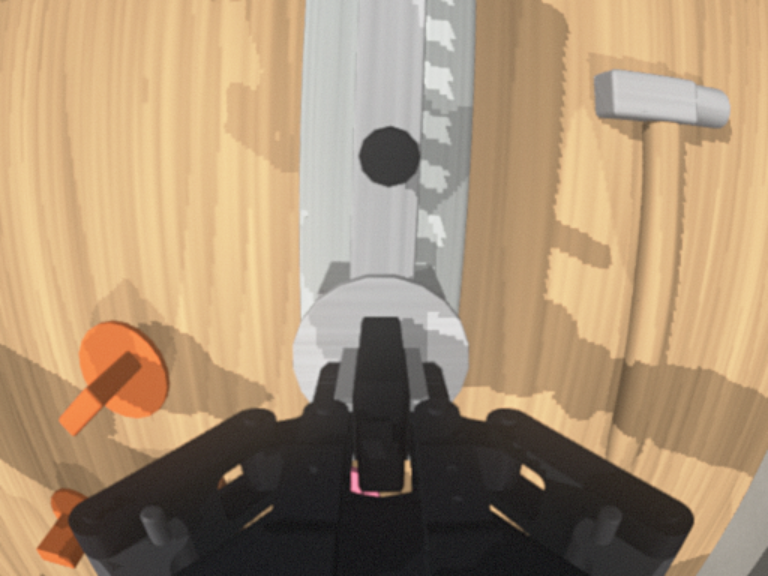

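The bar is still shut with its knob at (389,156), and the flange sits on the tower with the handle along the rack. I'll nudge the lock gently towards the stop and add a little press.

Request:
{"fn": "arm_command", "kwargs": {"plan": "0 0 0 2;0 0 0.0005 1;0 0 0 0;0 0 0 0;0 0 0 0;0 0 0 0"}}

```text
clock: 22.78
tcp_pos: [0.6049, 0.017, 0.1128]
orientation: [2.248, 2.191, 0.002]
contact_force: [-4.0, -2.2, 18.7]
grip_width: 0.0133
gripper_force: 91.2
```

```bash
python3 - <<'E'
from h import *
o=r.get_obs();print(yaw(),o['moment'].round(2),o['contact_force'].round(1),o['qvel'].round(3),o['tcp_pos'],o['clock'])
if abs(o['tcp_pos'][2]-.1128)<.001: print(ticket.hand_in())
E
```

```text
88.54 [-0.3   1.1   0.07] [-4.  -2.2 18.7] [-0.     0.     0.     0.001 -0.002 -0.    -0.001] [0.60488771 0.01698011 0.11280435] 22.775
the job is handed in; nothing more can be done
None
```

I handed the job in at 22.8 s: the keeper bar is shut, and the bayonet lock is pressed fully home, turned about 91° clockwise and still gripped at about 91 N; the hand-in returned no verdict.

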